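# Lay out the beard kit around the amber bottle

## Robot

A 6-joint arm with a two-finger parallel gripper is mounted at the origin on the work surface. World frame = base frame: x ahead of the robot, y to its left, z up, the work surface at z = 0. Lengths are in mm, angles in rad, forces in N, time in s.
With the tool pointing down it reaches from about 275 to 825 mm from the base axis. Payload 4.9 kg.
Tool frame: the origin (TCP) lies between the finger pads; the fingertips stand 11 mm ahead of it and the grasp point (between the pads) lies 8 mm behind it (robot.tip_reach is the distance from the TCP to the fingertips, in mm); z points along the fingers, y is the line along which they close (so a half turn about z gives the same grasp; the last joint's range is limited). The gripper opens to 85 mm and grips with 20 to 120 N. Pads are 22 mm wide; open, the fingers measure 114 mm over their backs; the gripper's body (76 mm by 85 mm) begins 54 mm behind the grasp point. The pads swing forward as they close: fully open they stand 13 mm farther back than shut.
Start: joints at [0.998, 0.326, -0.193, 1.052, 0, 1.437], TCP at [233.666, 497.914, 242.281] pointing down, gripper open.
Joint ranges: [-2.65, 2.65], [-0.97, 1.79], [-1.3, 1.35], [-1.93, 2.1], [-1.47, 1.37], [-3.14, 3.14]. Speed limits (rad/s): [2.57, 2.57, 3.14, 3.14, 3.14, 3.14].

## Interface

Orientations are given as a unit quaternion [x, y, z, w].
In Python, from station import status, eyes, robot, spotter gives the robot as it stands.
- The arm moves only by the shell command python3 -m jog 'ROWS' [FORCE]. ROWS is text: rows parted by semicolons, each of 7 numbers parted by spaces: the turn, a rotation vector about the world's x, y, z in rad, then the shift along the world's x, y, z in m, then the closure in counts, from 0 (fully open) to 255 (shut). A call has 1 to 10 rows; each row is the pose to reach, as a shift and turn from the pose commanded when the call began; what a row does not reach only later rows make up. A row lasts 1/8 s, in which the tool goes at most 62.5 mm and 10.7 degrees, less where a joint would pass 70% of its speed; a pose out of reach is approached as far as the arm can. A call with a gripper value outside its range is refused whole. The fingers move at their own pace and stop on an object; FORCE is the grip in N (left out, the last holds). Time passes only in rows, so rows that repeat a pose let the fingers close. It gives the time, the measured TCP pose, the force, the opening and the grip force at its end, in the units of the state.
- status.get_state(): the state, without advancing time (a new reading comes with each control period).
- eyes.snapshot(name): name is "side" or "top" or "wrist"; returns a dict with "image" (384x512x3 uint8, blue, green, red), "depth" (384x512 float32, mm along the optical axis (not along the pixel's ray), 0 where there is no reading), "fx", "fy", "cx", "cy" (pixels), "R" (3x3) and "t" (3): a world point X has camera coordinates R X + t. Camera axes: x right, y down, z forward; pixel columns grow to the right and rows downward; lengths in mm; the calibration is good to about 2 mm. A picture is of the moment at which its call begins.
- robot.close_job(): hands the job in; it is judged then, once.
Trained networks look in a picture, given as the dict that the camera call returned (one of the last four; its "shot" number tells which), for a name from the list of things; names that differ only in an ending like _2 or _b are one class to them, and where a whole thing is asked for, a point or a joint stands for the part that bears it (a point fixed in the world has none). Each returns a list of dicts, best first, with "conf" (0 to 1); they miss things now and then, are a little off and sometimes report something else, mostly with a low value. They report only what shows in the picture. A call takes as long as a camera call. They do not tell look-alikes from the thing itself.
- spotter.cut_out(picture, name): "mask" (384x512 bool, what is visible of it).
- spotter.mark_of(picture, name): "position" ([x, y, z] in mm, in world coordinates, good to about 4 mm: a listed point, or the origin of a listed thing).
The state is a dict: "clock": time; "qpos": joint angles; "joint_velocities": joint speeds; "joint_efforts": joint torques, N m; "ee_pos": TCP position; "tool_rot": TCP orientation; "wrist_force": force on the tool from outside, world axes, zero at the start; "moment": the same for the moment, N m; "grip_width": finger opening in mm; "finger_force": force on a finger pad.
Only numpy, scipy, OpenCV 4.12 (cv2) and the standard library are available. Lean on these libraries where they do the work, as an engineer would, in place of code of your own. Each camera call takes 0.05 s, during which the arm holds its last target. There are 200 camera calls.

## Task

Lay out the beard kit on the shelf: stand the amber bottle midway between the white tumbler and the soap dish, and lay the beard brush, bristles down, directly in front of the bottle (on the robot's side) and the steel clip directly behind it, both parallel to the line from tumbler to dish and each with a gap of about 4 cm to the bottle. Rest the comb centred on top of the brush, lying along it. Keep the bottle upright all along and leave the wax tin, cream jar and razor where they are.

Things in the scene. Friction and masses are not known exactly. Their poses are not given: they have to be found in the camera images.
- tumbler: white ceramic tumbler, open at the top, 70 mm across and 90 mm tall, fixed to the shelf. Origin: centre of its underside. Its y axis runs along the line through tumbler and soap dish (the dish is at +y or -y, 220 mm away between centres); its x axis points away from the robot, square to that line
- soap_dish: white ceramic rectangular soap dish holding a bar of soap, 100 x 72 mm, 26 mm tall with the soap, fixed to the shelf. Origin: centre of its underside. Its 72 mm side (y) runs along the line through tumbler and dish
- bottle_mid (a point): small amber glass bottle with a black screw cap, upright; round body 34 mm across up to 43 mm high, cap 21 mm across, 66 mm tall in all. The point is on its axis half-way up (33 mm above its underside); z points up
- brush_mid (a point): beard brush without a stem: rounded beech back 114 x 44 mm and 18 mm thick with a flat top, over dark boar bristles 18 mm tall (a rigid block 94 x 32 mm); it starts standing on its bristles, 36 mm tall in all. The point is its centre, 18 mm above its underside; x is its long axis, z points up out of the wooden top
- comb_mid (a point): black plastic comb lying flat, 120 x 30 mm, 6 mm thick, grasped as a solid plate. The point is its centre, 3 mm above its underside; x is its long axis, y points from the teeth to the spine, z up
- clip_mid (a point): small steel mustache clip lying on its lower leaf with the upper leaf raised open, 60 x 14 mm, 4 mm thick lower leaf, about 13 mm tall at the open end. The point is its centre, 6 mm above its underside; x is its long axis (towards the open end), z up
- wax_tin: bystander: low round aluminium tin, 52 mm across, 22 mm tall, loose, to be left alone. Origin: centre of its underside
- cream_jar: bystander: small glass jar with a white lid, 52 mm across, 55 mm tall, loose, to be left alone. Origin: centre of its underside
- razor: bystander: steel safety razor lying down, about 101 mm long with a head 42 mm wide, 13 mm tall, loose, to be left alone. Origin: on the shelf under the middle of the razor; x points to the head
There are look-alikes about, which are no part of the job. There is more than one size of the part that bears brush_mid; the job needs the smallest.

How it is judged:
By the outcome, as a careful person would: the job done as asked, in the order asked, and still so for the second after the job is handed in, with the robot touching nothing.
It also fails if it takes over 115 s, if anything falls off the work surface, if the arm or the gripper's body presses on something with over 40 N, if the wrist force passes 120 N, or if a joint passes its speed limit or range.

## Working session

There is one attempt and no reset: what is moved stays moved. The work goes in short steps, Python scripts to look and compute and a shell command to move; the robot and the scene stay as the last step left them, time stands still between calls to the robot, and variables do not carry over. Pictures are saved under pics/ and viewed, at most 14 in all, crops included, and the job is handed in when it is done.

```bash
mkdir -p pics; cat > h.py <<'E'
import numpy as np, cv2
from station import status, eyes, robot, spotter
def w(p,u,v,d):
    c=np.array([(u-p['cx'])/p['fx']*d,(v-p['cy'])/p['fy']*d,d]); return p['R'].T@(c-p['t'])
def cloud(p,m):
    v,u=np.nonzero(m&(p['depth']>0)); d=p['depth'][v,u]
    c=np.stack([(u-p['cx'])/p['fx']*d,(v-p['cy'])/p['fy']*d,d],1); return (c-p['t'])@p['R']
def px(p,X):
    c=p['R']@np.array(X)+p['t']; return (int(p['fx']*c[0]/c[2]+p['cx']),int(p['fy']*c[1]/c[2]+p['cy']))
E
python3 - <<'E'
from h import *
ims={}
for n in ['top','side']:
    p=eyes.snapshot(n); cv2.imwrite(f'pics/{n}0.png',cv2.resize(p['image'],(800,600)))
    for o in ['tumbler','soap_dish','bottle_mid','brush_mid','comb_mid','clip_mid','wax_tin','cream_jar','razor']:
        for r in spotter.mark_of(p,o):
            print(n,o,round(r['conf'],2),np.round(r['position']).tolist(),px(p,r['position']))
E
```

```text
top tumbler 0.72 [568.0, -157.0, 0.0] (322, 202)
top tumbler 0.41 [355.0, 187.0, 3.0] (212, 268)
top soap_dish 0.97 [602.0, 59.0, 0.0] (255, 190)
top bottle_mid 0.54 [580.0, -336.0, 35.0] (382, 198)
top bottle_mid 0.52 [356.0, 185.0, 2.0] (213, 268)
top brush_mid 0.73 [590.0, 341.0, 17.0] (165, 192)
top brush_mid 0.68 [400.0, 450.0, 22.0] (126, 253)
top brush_mid 0.61 [785.0, 105.0, 27.0] (241, 132)
top comb_mid 0.69 [400.0, -310.0, 8.0] (372, 256)
top clip_mid 0.45 [398.0, 285.0, 7.0] (181, 254)
top wax_tin 0.75 [348.0, -180.0, -0.0] (330, 272)
top cream_jar 0.54 [357.0, 184.0, 2.0] (213, 268)
top razor 0.5 [759.0, -31.0, -3.0] (283, 143)
side tumbler 0.67 [569.0, -160.0, -2.0] (321, 262)
side soap_dish 0.72 [604.0, 58.0, 1.0] (268, 205)
side bottle_mid 0.66 [582.0, -337.0, 37.0] (390, 298)
side brush_mid 0.67 [795.0, 108.0, 28.0] (302, 156)
side brush_mid 0.59 [405.0, 454.0, 24.0] (123, 162)
side comb_mid 0.82 [403.0, -314.0, 3.0] (327, 354)
side clip_mid 0.41 [399.0, 286.0, 6.0] (156, 198)
side wax_tin 0.57 [353.0, -183.0, -2.0] (265, 328)
side cream_jar 0.72 [353.0, 188.0, -0.0] (164, 229)
side cream_jar 0.63 [584.0, 344.0, 22.0] (196, 152)
side razor 0.61 [756.0, -28.0, 2.0] (329, 193)
```

View pics/top0.png

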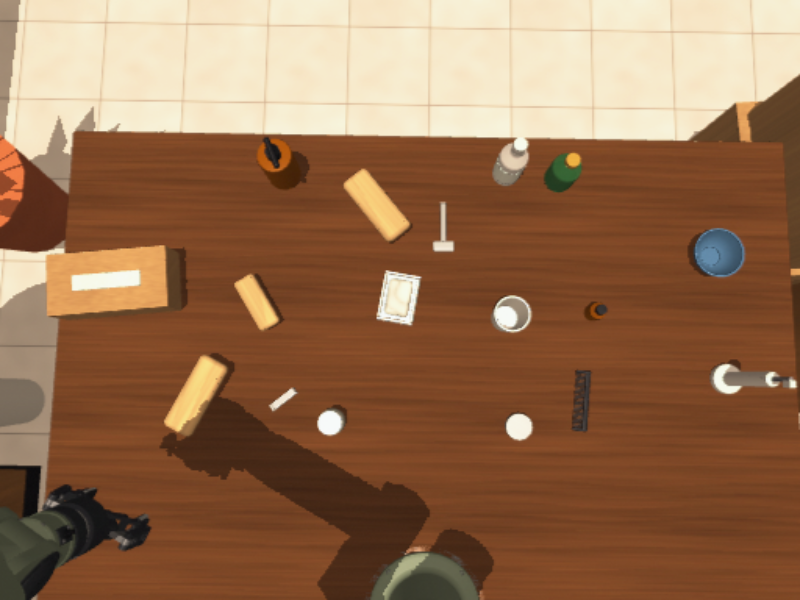

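View pics/side0.png

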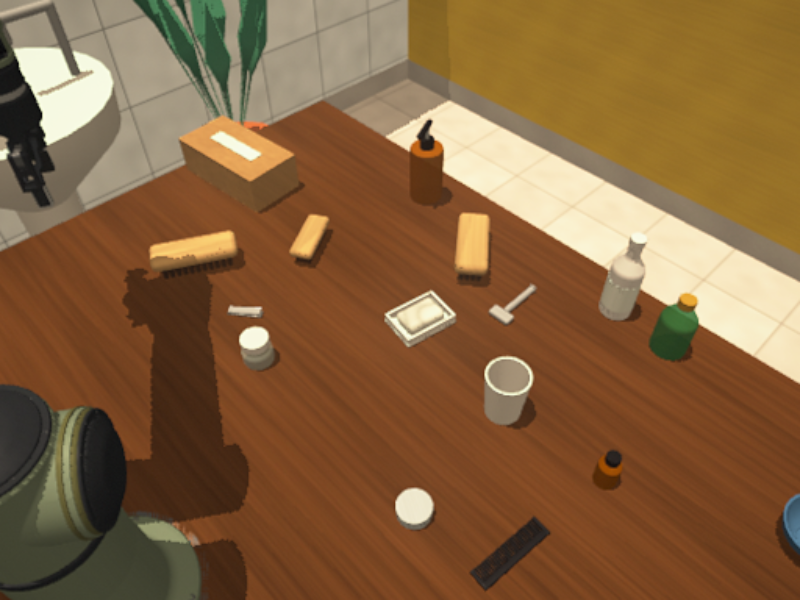

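```bash
python3 - <<'E'
from h import *
p=eyes.snapshot('top')
for o in ['soap_dish','brush_mid','comb_mid','clip_mid','bottle_mid','razor','tumbler']:
    for r in spotter.cut_out(p,o):
        if r['conf']<.35: continue
        c=cloud(p,r['mask'])
        zt=np.percentile(c[:,2],90); c2=c[c[:,2]>zt-12]
        (cx,cy),(a,b),t=cv2.minAreaRect(c2[:,:2].astype(np.float32))
        if a<b: a,b,t=b,a,t+90
        print(o,round(r['conf'],2),'c',round(cx),round(cy),'L',round(a),round(b),'yaw',round(np.radians(t),3),'ztop',round(zt),len(c2))
s=status.get_state();print(s['ee_pos'],s['tool_rot'],s['clock'])
E
```

```text
soap_dish 0.97 c 603 61 L 100 72 yaw 2.975 ztop 26 505
brush_mid 0.97 c 787 108 L 152 60 yaw 0.695 ztop 50 876
brush_mid 0.82 c 402 450 L 153 58 yaw 2.662 ztop 51 950
brush_mid 0.55 c 588 343 L 114 44 yaw 0.55 ztop 38 496
comb_mid 0.81 c 401 -308 L 123 31 yaw 3.058 ztop 7 337
clip_mid 0.61 c 753 -27 L 104 39 yaw 0.027 ztop 13 162
clip_mid 0.55 c 396 289 L 61 17 yaw 2.298 ztop 12 97
bottle_mid 0.56 c 579 -331 L 19 19 yaw 0.078 ztop 66 42
razor 0.61 c 752 -28 L 102 39 yaw 0.004 ztop 14 159
[233.65590509 497.90785152 242.28173248] [ 2.17644244e-01  9.76028167e-01 -1.17040564e-05 -1.60443661e-05] 1.4
```

The top picture (800x600) offers these look-alikes:
- **Bottle:** small amber with black cap at (597,311), amber pump dispenser at (275,163), green bottle at (563,172) and grey bottle at (511,162). I choose (597,311).
- **Brush:** (257,302) measures 114x44 mm. (195,395) and (376,205) are both about 152x60 mm. I choose (257,302).
- **Clip:** (283,399). The razor is at (443,228).
- **Comb:** the only one is at (582,400).

The side view agrees with this: the bottle is at (609,470) and the small brush at (310,237).

```bash
python3 - <<'E'
from h import *
i=cv2.imread('pics/top0.png'); s=cv2.imread('pics/side0.png')
a=cv2.resize(s[430:500,570:650],(400,350)); b=cv2.resize(i[265:335,217:297],(400,350))
cv2.imwrite('pics/crop1.png',np.hstack([a,b])); print(robot.tip_reach)
p=eyes.snapshot('top')
# tumbler rim circle from depth
pts=cloud(p,p['depth']>0); m=(abs(pts[:,0]-568)<60)&(abs(pts[:,1]+158)<60)&(pts[:,2]>82)
print(cv2.minEnclosingCircle(pts[m][:,:2].astype(np.float32)),pts[m].mean(0))
E
```

```text
11.0
((566.3706665039062, -155.95101928710938), 34.84309005737305) [ 567.57907235 -157.47088805   87.97325379]
```

View pics/crop1.png

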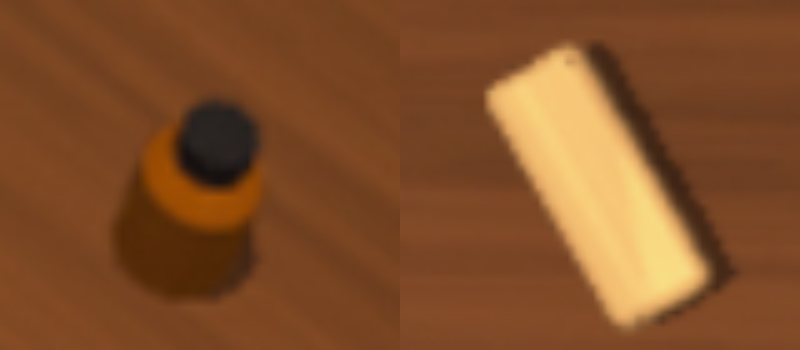

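```bash
python3 -m jog '0 0 -1.292 .346 -.829 0 60;0 0 -1.292 .346 -.829 0 60;0 0 -1.292 .346 -.829 0 60;0 0 -1.292 .346 -.829 0 60;0 0 -1.292 .346 -.829 0 60;0 0 -1.292 .346 -.829 0 60;0 0 -1.292 .346 -.829 0 60;0 0 -1.292 .346 -.829 0 60;0 0 -1.292 .346 -.829 0 60;0 0 -1.292 .346 -.829 0 60' 30
```

```text
clock: 2.7
ee_pos: [475.1, -81.0, 242.6]
tool_rot: [0.762, 0.648, 0.0, 0.0]
wrist_force: [1.3, 0.3, 0.2]
grip_width: 65.4
finger_force: 0.0
```

The crop confirms both choices: on the left an amber round body with a black screw cap, on the right the small brush with its wooden top up.

```bash
python3 -m jog '0 0 0 .105 -.250 0 60;0 0 0 .105 -.250 0 60;0 0 0 .105 -.250 0 60;0 0 0 .105 -.250 0 60;0 0 0 .105 -.25 -.05 60;0 0 0 .105 -.25 -.1 60;0 0 0 .105 -.25 -.1 60' && python3 - <<'E'
from h import *
p=eyes.snapshot('wrist'); cv2.imwrite('pics/w1.png',p['image'])
for o in ['bottle_mid']:
    for r in spotter.mark_of(p,o): print(round(r['conf'],2),r['position'])
    for r in spotter.cut_out(p,o):
        c=cloud(p,r['mask']); print(r['conf'],np.percentile(c[:,2],95),c[c[:,2]>60].mean(0) if (c[:,2]>60).any() else c.mean(0), px(p,c.mean(0)))
E
```

```text
clock: 3.58
ee_pos: [576.4, -327.1, 137.6]
tool_rot: [0.762, 0.648, -0.001, -0.005]
wrist_force: [-0.1, -0.4, 0.8]
grip_width: 65.3
finger_force: 0.0
0.74 [576.8, -333.7, 35.0]
0.67 67.00751971270414 [ 580.18323619 -333.923182     66.01106495] (259, 204)
```

View pics/w1.png

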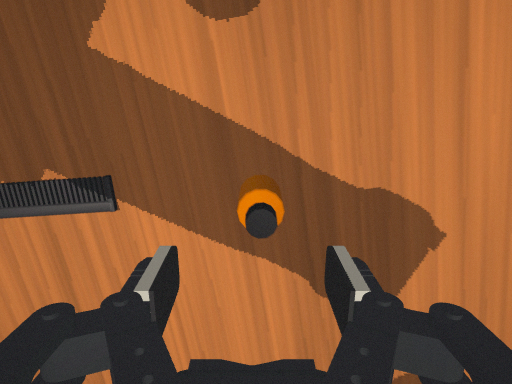

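The wrist view shows the bottle at pixel (261,212) with the comb left of it. The bottle lies between the fingers with about 3 mm to correct. I'll descend and grip.

```bash
python3 -m jog '0 0 0 -.001 -.003 -.03 60;0 0 0 -.001 -.003 -.07 60;0 0 0 -.001 -.003 -.105 60;0 0 0 -.001 -.003 -.124 60;0 0 0 -.001 -.003 -.124 60;0 0 0 -.001 -.003 -.124 255;0 0 0 -.001 -.003 -.124 255;0 0 0 -.001 -.003 -.124 255;0 0 0 -.001 -.003 -.124 255;0 0 0 -.001 -.003 -.124 255' 30; python3 -m jog '0 0 0 0 0 0 255;0 0 0 0 0 0 255;0 0 0 0 0 0.03 255;0 0 0 0 0 .06 255;0 0 0 0 0 .1 255;0 0 0 0 0 .14 255;0 0 0 0 0 .14 255' 30
```

```text
clock: 4.97
ee_pos: [579.8, -332.8, 20.5]
tool_rot: [0.761, 0.648, 0.0, 0.002]
wrist_force: [0.0, 1.1, 6.9]
grip_width: 33.5
finger_force: 29.9
clock: 5.85
ee_pos: [580.6, -333.4, 162.9]
tool_rot: [0.761, 0.648, 0.001, 0.004]
wrist_force: [-0.2, -0.3, -0.9]
grip_width: 32.8
finger_force: 30.3
```

```bash
python3 -m jog '0 0 0 .001 .04 0.01 255;0 0 0 .002 .1 0.01 255;0 0 0 .003 .16 0.01 255;0 0 0 .004 .22 0.01 255;0 0 0 .005 .265 0.01 255;0 0 0 .006 .285 0 255;0 0 0 .006 .285 -.02 255;0 0 0 .006 .285 -.05 255;0 0 0 .006 .285 -.09 255;0 0 0 .006 .285 -.09 255' 30; python3 - <<'E'
from h import *
for n in ['top','side','wrist']:
    p=eyes.snapshot(n)
    if n!='top': cv2.imwrite(f'pics/{n}2.png',p['image'])
    for o in ['bottle_mid','tumbler','soap_dish']:
        for r in spotter.mark_of(p,o)[:2]: print(n,o,round(r['conf'],2),np.round(r['position'],1))
    for r in spotter.cut_out(p,'soap_dish')[:1]: print(cv2.minAreaRect(cloud(p,r['mask'])[:,:2].astype(np.float32)))
s=status.get_state();print(s['ee_pos'],s['tool_rot'],s['grip_width'])
E
```

```text
clock: 7.1
ee_pos: [580.8, -46.9, 64.5]
tool_rot: [0.762, 0.648, -0.003, -0.003]
wrist_force: [-0.1, 0.5, -0.3]
grip_width: 33.2
finger_force: 30.3
top tumbler 0.5 [ 565.  -155.4   -1.6]
top soap_dish 0.93 [6.017e+02 5.940e+01 6.000e-01]
((603.0939331054688, 63.35107421875), (74.08048248291016, 100.0562744140625), 81.2716064453125)
side bottle_mid 0.61 [590.3 -54.2  85.2]
side tumbler 0.59 [ 566.1 -161.2   -2. ]
side soap_dish 0.71 [603.1  58.3   3.8]
((577.9119262695312, 55.88249206542969), (193.8077392578125, 90.12876892089844), 41.736732482910156)
wrist bottle_mid 0.65 [581.6 -48.2  81.7]
wrist soap_dish 0.69 [602.9  61.3  -1.8]
((601.4544677734375, 46.45114517211914), (46.36653518676758, 111.1363525390625), 80.8509750366211)
[584.40114149 -46.83067835  68.37379068] [7.61345228e-01 6.48346700e-01 1.67572391e-05 3.33670334e-05] 33.008143650661076
```

```bash
python3 -m jog '0 0 0 0 -.002 -.02 255;0 0 0 0 -.002 -.037 255;0 0 0 0 -.002 -.045 255;0 0 0 0 -.002 -.0485 255;0 0 0 0 -.002 -.0485 255;0 0 0 0 -.002 -.0485 255;0 0 0 0 -.002 -.0485 255' 30; python3 -m jog '0 0 0 0 0 0 60;0 0 0 0 0 0 60;0 0 0 0 0 0 60;0 0 0 0 0 0 60;0 0 0 0 0 .03 60;0 0 0 0 0 .08 60;0 0 0 0 0 .14 60;0 0 0 0 0 .2 60;0 0 0 0 0 .2 60' 30; python3 - <<'E'
from h import *
for n in ['top','wrist']:
    p=eyes.snapshot(n)
    for o in ['bottle_mid','tumbler','soap_dish']:
        for r in spotter.mark_of(p,o)[:2]: print(n,o,round(r['conf'],2),np.round(r['position'],1))
    pts=cloud(p,p['depth']>0); m=(abs(pts[:,0]-585)<40)&(abs(pts[:,1]+49)<35)&(pts[:,2]>60)&(pts[:,2]<75); print(n,'cap',m.sum(),pts[m].mean(0))
    if n=='wrist':
        m=(abs(pts[:,0]-567)<50)&(abs(pts[:,1]+157)<50)&(pts[:,2]>84)&(pts[:,2]<94); print(m.sum(), cv2.minEnclosingCircle(pts[m][:,:2].astype(np.float32)) if m.any() else 0)
        m=(abs(pts[:,0]-603)<65)&(abs(pts[:,1]-60)<50)&(pts[:,2]>14)&(pts[:,2]<35); print(m.sum(), cv2.minAreaRect(pts[m][:,:2].astype(np.float32)))
        cv2.imwrite('pics/w3.png',p['image'])
s=status.get_state();print(s['ee_pos'])
E
```

```text
clock: 8.72
ee_pos: [583.9, -48.7, 20.5]
tool_rot: [0.761, 0.648, -0.0, -0.0]
wrist_force: [-3.3, 0.5, 6.9]
grip_width: 33.2
finger_force: 30.9
clock: 9.85
ee_pos: [587.8, -49.5, 225.5]
tool_rot: [0.761, 0.648, 0.003, 0.004]
wrist_force: [0.0, -0.5, -0.7]
grip_width: 65.5
finger_force: 0.0
top soap_dish 0.69 [602.3  59.    2.6]
top soap_dish 0.49 [354.5 185.1   3.3]
top cap 0 [nan nan nan]
wrist bottle_mid 0.9 [580.5 -48.5  33.1]
wrist tumbler 0.95 [ 565.4 -159.1   -2.6]
wrist soap_dish 0.57 [ 6.076e+02  5.710e+01 -4.000e-01]
wrist soap_dish 0.4 [579.  -51.2  33.9]
wrist cap 464 [583.52920771 -49.96505676  66.08634931]
1413 ((566.4047241210938, -157.143798828125), 35.28894805908203)
7061 ((603.1339721679688, 60.058143615722656), (72.21402740478516, 100.05703735351562), 80.48674774169922)
[583.64591117 -48.71293091 218.32884677]<stdin>:6: RuntimeWarning: Mean of empty slice.
  ret = um.true_divide(
```

View pics/w3.png

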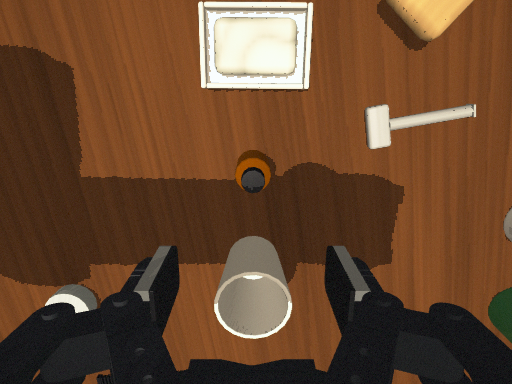

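The wrist view shows the bottle standing at (253,178), between the dish at (255,45) and the tumbler at (253,300), within 2 mm of the midpoint. Next is the brush.

```bash
python3 -m jog '0 0 .18 0 .03 0 20;0 0 .36 .001 .07 0 20;0 0 .54 .002 .12 0 20;0 0 .72 .002 .17 0 20;0 0 .9 .003 .22 0 20;0 0 1.08 .003 .27 0 20;0 0 1.26 .004 .31 0 20;0 0 1.44 .004 .34 0 20;0 0 1.62 .004 .37 0 20;0 0 1.8 .004 .392 0 20' 30; python3 -m jog '0 0 .18 0 0 -.02 20;0 0 .36 0 0 -.04 20;0 0 .482 0 0 -.06 20;0 0 .482 0 0 -.06 20;0 0 .482 0 0 -.06 20' 30;  python3 - <<'E'
from h import *
p=eyes.snapshot('wrist')
for r in spotter.mark_of(p,'brush_mid'): print(round(r['conf'],2),r['position'])
pts=cloud(p,p['depth']>0); m=(abs(pts[:,0]-588)<75)&(abs(pts[:,1]-343)<75)&(pts[:,2]>20)&(pts[:,2]<45); print(m.sum(), cv2.minAreaRect(pts[m][:,:2].astype(np.float32)))
cv2.imwrite('pics/w4.png',p['image'])
s=status.get_state();print(s['ee_pos'],s['tool_rot'],s['qpos'])
E
```

```text
clock: 11.5
ee_pos: [587.8, 344.4, 218.6]
tool_rot: [-0.038, 0.999, -0.0, -0.001]
wrist_force: [0.3, 0.8, 0.1]
grip_width: 78.4
finger_force: 0.0
clock: 12.12
ee_pos: [588.6, 343.2, 160.1]
tool_rot: [-0.271, 0.963, -0.0, 0.0]
wrist_force: [-0.1, -0.8, 0.9]
grip_width: 78.7
finger_force: 0.0
0.56 [590.9, 341.2, 15.6]
7595 ((587.2645874023438, 341.9229431152344), (112.06295776367188, 44.11648178100586), 31.703157424926758)
[589.0186515  343.35053426 160.80065541] [-2.71563432e-01  9.62420229e-01  1.22695928e-04  7.68656834e-04] [ 4.19594016e-01  6.25683279e-01  7.72358376e-02  1.02079226e+00
  2.13452780e-05 -1.30440416e-01]
```

View pics/w4.png

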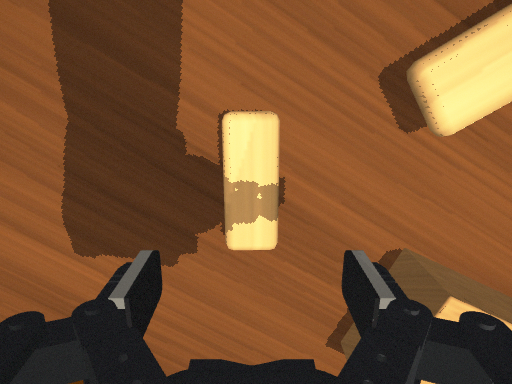

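The wrist view shows the small brush at (251,180), aligned square between the open fingers. The large brush at (470,75) is clear. I'll descend and grip.

```bash
python3 -m jog '0 0 0 -.0015 -.0015 -.04 20;0 0 0 -.0015 -.0015 -.09 20;0 0 0 -.0015 -.0015 -.13 20;0 0 0 -.0015 -.0015 -.146 20;0 0 0 -.0015 -.0015 -.146 20;0 0 0 -.0015 -.0015 -.146 255;0 0 0 -.0015 -.0015 -.146 255;0 0 0 -.0015 -.0015 -.146 255;0 0 0 -.0015 -.0015 -.146 255;0 0 0 -.0015 -.0015 -.146 255' 40; python3 -m jog '0 0 0 0 0 0 255;0 0 0 0 0 0 255;0 0 0 0 0 0.03 255;0 0 0 0 0 .06 255;0 0 0 0 0 .1 255;0 0 0 0 0 .12 255;0 0 0 0 0 .12 255;0 0 0 0 0 .12 255' 40
```

```text
clock: 13.48
ee_pos: [588.4, 342.3, 16.0]
tool_rot: [-0.272, 0.962, 0.0, 0.002]
wrist_force: [-0.4, -0.2, 6.3]
grip_width: 43.6
finger_force: 42.2
clock: 14.48
ee_pos: [586.2, 341.3, 132.7]
tool_rot: [-0.272, 0.962, -0.0, -0.001]
wrist_force: [0.5, -0.1, -2.0]
grip_width: 42.9
finger_force: 41.3
```

```bash
python3 -m jog '0 0 .13 -.01 -.03 0 255;0 0 .26 -.02 -.08 0 255;0 0 .39 -.03 -.13 0 255;0 0 .52 -.04 -.18 0 255;0 0 .65 -.05 -.23 0 255;0 0 .78 -.06 -.28 0 255;0 0 .852 -.075 -.33 0 255;0 0 .852 -.082 -.365 0 255;0 0 .852 -.082 -.379 0 255;0 0 .852 -.082 -.379 0 255' 40; python3 -m jog '0 0 0 0 0 0 255;0 0 0 0 0 -.03 255;0 0 0 0 0 -.06 255;0 0 0 0 0 -.09 255;0 0 0 0 0 -.09 255;0 0 0 0 0 -.09 255' 40
python3 - <<'E'
from h import *
p=eyes.snapshot('wrist')
for o in ['brush_mid','bottle_mid']:
  for r in spotter.mark_of(p,o): print(round(r['conf'],2),r['position'])
pts=cloud(p,p['depth']>0); m=(abs(pts[:,0]-505)<75)&(abs(pts[:,1]+37)<75)&(pts[:,2]>60)&(pts[:,2]<85); print(m.sum(), m.any() and cv2.minAreaRect(pts[m][:,:2].astype(np.float32)),m.any() and np.median(pts[m][:,2]))
s=status.get_state();print(s['ee_pos'],s['tool_rot'])
p=eyes.snapshot('side');cv2.imwrite('pics/s5.png',p['image'][130:330,180:450])
E
```

```text
clock: 15.72
ee_pos: [504.7, -37.6, 133.1]
tool_rot: [-0.645, 0.764, 0.001, -0.0]
wrist_force: [0.3, 0.1, -0.4]
grip_width: 43.2
finger_force: 41.3
clock: 16.48
ee_pos: [505.6, -36.7, 44.5]
tool_rot: [-0.646, 0.763, -0.0, 0.0]
wrist_force: [-0.0, 0.9, -0.9]
grip_width: 43.2
finger_force: 41.2
0.58 [511.7, -34.0, 44.9]
0.7 [579.4, -49.6, 31.5]
29654 ((516.1441650390625, -41.68499755859375), (111.28365325927734, 95.9637451171875), 28.902973175048828) 64.98869131733494
[506.08384426 -37.34933651  45.06285739] [-0.64560336  0.7636719  -0.00096745  0.00076977]
```

View pics/s5.png

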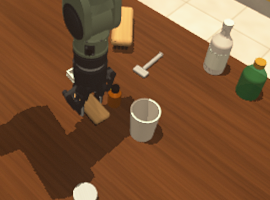

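The side crop shows the brush level in the gripper at (97,108), in front of the bottle and clear of the tumbler. I'll lower and release it.

```bash
python3 -m jog '0 0 0 0 0 -.015 255;0 0 0 0 0 -.024 255;0 0 0 0 0 -.0295 255;0 0 0 0 0 -.0295 255;0 0 0 0 0 -.0295 255;0 0 0 0 0 -.0295 60;0 0 0 0 0 -.0295 60;0 0 0 0 0 -.0295 60;0 0 0 0 0 -.0295 60' 40; python3 -m jog '0 0 0 0 0 0.02 60;0 0 0 0 0 .06 60;0 0 0 0 0 .11 60;0 0 0 0 0 .17 60;0 0 0 0 0 .2 60;0 0 0 0 0 .2 60'
python3 - <<'E'
from h import *
p=eyes.snapshot('wrist'); cv2.imwrite('pics/w5.png',p['image'])
pts=cloud(p,p['depth']>0); m=(abs(pts[:,0]-505)<42+15*0)&(abs(pts[:,1]+37)<75)&(pts[:,2]>20)&(pts[:,2]<45); print(m.sum(), m.any() and cv2.minAreaRect(pts[m][:,:2].astype(np.float32)),m.any() and np.median(pts[m][:,2]))
m=(abs(pts[:,0]-585)<40)&(abs(pts[:,1]+49)<35)&(pts[:,2]>60)&(pts[:,2]<75); print('cap',m.sum(),pts[m].mean(0))
s=status.get_state();print(s['ee_pos'],s['tool_rot'])
E
```

```text
clock: 17.8
ee_pos: [504.8, -37.3, 14.0]
tool_rot: [-0.645, 0.764, 0.0, -0.0]
wrist_force: [-0.3, 0.2, 0.2]
grip_width: 65.3
finger_force: 0.0
clock: 18.55
ee_pos: [506.7, -37.7, 216.8]
tool_rot: [-0.645, 0.764, -0.002, 0.002]
wrist_force: [-0.0, 0.1, 0.5]
grip_width: 65.4
finger_force: 0.0
5310 ((503.8441162109375, -37.92163848876953), (111.7906494140625, 44.05887222290039), 80.50692749023438) 36.222417627273146
cap 478 [582.5877647  -51.45995719  66.02978992]
[505.4713497  -37.48744441 214.90658415] [-6.45438316e-01  7.63811678e-01 -8.39135258e-04  6.29088813e-04]
```

```bash
python3 -m jog '0 0 -.18 -.006 .02 0 135;0 0 -.36 -.016 .06 0 135;0 0 -.54 -.03 .1 0 135;0 0 -.72 -.04 .14 0 135;0 0 -.9 -.05 .18 0 135;0 0 -1.08 -.065 .21 0 135;0 0 -1.26 -.08 .25 0 135;0 0 -1.44 -.09 .29 0 135;0 0 -1.62 -.1 .31 0 135;0 0 -1.8 -.108 .324 0 135' 30; python3 -m jog '0 0 -.18 0 0 -.03 135;0 0 -.36 0 0 -.05 135;0 0 -.448 0 0 -.06 135;0 0 -.448 0 0 -.06 135;0 0 -.448 0 0 -.06 135' 30;  python3 - <<'E'
from h import *
p=eyes.snapshot('wrist')
for r in spotter.mark_of(p,'clip_mid'): print(round(r['conf'],2),r['position'])
pts=cloud(p,p['depth']>0)
for r in spotter.cut_out(p,'clip_mid')[:1]: c=cloud(p,r['mask']); print(c[:,2].max(),cv2.minAreaRect(c[:,:2].astype(np.float32)))
m=(abs(pts[:,0]-397)<50)&(abs(pts[:,1]-287)<50)&(pts[:,2]>2.5)&(pts[:,2]<25); print(m.sum(), cv2.minAreaRect(pts[m][:,:2].astype(np.float32)))
q=pts[m]; c0,ax=q[:,:2].mean(0),np.array([np.cos(2.298),np.sin(2.298)]); a=(q[:,:2]-c0)@ax
for k in (-25,-10,0,10,25): print(k, q[abs(a-k)<4][:,2].max() if (abs(a-k)<4).any() else None)
cv2.imwrite('pics/w6.png',p['image'])
s=status.get_state();print(s['ee_pos'],s['tool_rot'],s['grip_width'],s['clock'])
E
```

```text
clock: 19.85
ee_pos: [395.2, 287.1, 212.1]
tool_rot: [0.199, 0.98, -0.001, -0.001]
wrist_force: [-0.3, 0.0, 0.7]
grip_width: 40.3
finger_force: 0.0
clock: 20.48
ee_pos: [396.6, 286.4, 153.8]
tool_rot: [0.409, 0.912, -0.0, -0.0]
wrist_force: [-0.3, 0.4, 0.3]
grip_width: 40.0
finger_force: 0.0
0.56 [393.7, 288.4, 6.9]
14.559815815947875 ((396.1253356933594, 287.72027587890625), (14.408473014831543, 59.123016357421875), 39.12856674194336)
1189 ((385.7210693359375, 288.8226623535156), (88.20321655273438, 69.96797943115234), 85.34349060058594)
-25 14.559815815947875
-10 12.756805103644334
0 11.790793800353827
10 10.906297765022334
25 10.235149307141462
[397.14874551 286.72220385 154.57294136] [4.09689354e-01 9.12225050e-01 2.32469303e-04 1.94644138e-04] 40.330751369565114 20.625
```

View pics/w6.png

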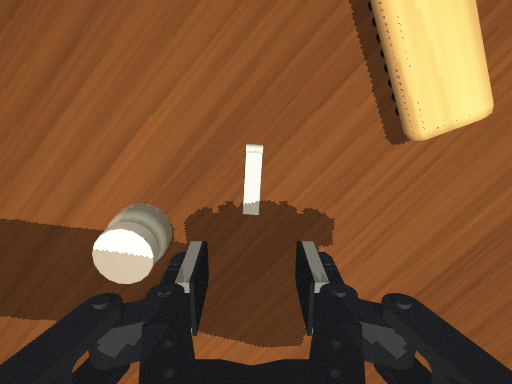

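The wrist view shows the clip at (253,180) with the jar lid at (125,255) clear of the fingers. I need a 0.044 rad turn, then descend.

```bash
python3 -m jog '0 0 -.044 -.001 .001 -.05 135;0 0 -.044 -.001 .001 -.1 135;0 0 -.044 -.001 .001 -.13 135;0 0 -.044 -.001 .001 -.141 135;0 0 -.044 -.001 .001 -.141 135;0 0 -.044 -.001 .001 -.141 180;0 0 -.044 -.001 .001 -.141 255;0 0 -.044 -.001 .001 -.141 255;0 0 -.044 -.001 .001 -.141 255;0 0 -.044 -.001 .001 -.141 255' 25; python3 -m jog '0 0 0 0 0 0 255;0 0 0 0 0 0 255;0 0 0 0 0 0.03 255;0 0 0 0 0 .06 255;0 0 0 0 0 .1 255;0 0 0 0 0 .14 255;0 0 0 0 0 .14 255;0 0 0 0 0 .14 255' 25
```

```text
clock: 21.88
ee_pos: [397.0, 288.2, 14.7]
tool_rot: [0.43, 0.903, 0.001, 0.001]
wrist_force: [-0.3, -0.7, 6.5]
grip_width: 12.5
finger_force: 25.3
clock: 22.88
ee_pos: [395.7, 287.5, 153.2]
tool_rot: [0.43, 0.903, 0.0, 0.0]
wrist_force: [-0.1, 0.0, 0.1]
grip_width: 13.1
finger_force: 24.6
```

```bash
python3 -m jog '0 0 -.13 .025 -.035 0 255;0 0 -.26 .055 -.075 0 255;0 0 -.39 .085 -.12 0 255;0 0 -.52 .118 -.165 0 255;0 0 -.65 .15 -.21 0 255;0 0 -.78 .182 -.254 0 255;0 0 -.849 .21 -.295 0 255;0 0 -.849 .235 -.328 0 255;0 0 -.849 .25 -.349 0 255;0 0 -.849 .25 -.349 0 255' 25; python3 -m jog '0 0 0 0 0 0 255;0 0 0 0 0 -.03 255;0 0 0 0 0 -.06 255;0 0 0 0 0 -.09 255;0 0 0 0 0 -.11 255;0 0 0 0 0 -.11 255;0 0 0 0 0 -.11 255' 25
python3 - <<'E'
from h import *
p=eyes.snapshot('side'); cv2.imwrite('pics/s6.png',cv2.resize(p['image'][150:300,220:420],(800,600)))
for r in spotter.mark_of(p,'clip_mid'): print(round(r['conf'],2),r['position'])
p=eyes.snapshot('wrist');
for r in spotter.mark_of(p,'clip_mid'): print(round(r['conf'],2),r['position'])
s=status.get_state();print(s['ee_pos'],s['tool_rot'],s['grip_width'])
E
```

```text
clock: 24.12
ee_pos: [645.6, -63.0, 151.0]
tool_rot: [0.764, 0.645, -0.001, -0.001]
wrist_force: [-0.6, 0.0, 0.0]
grip_width: 13.2
finger_force: 24.6
clock: 25.0
ee_pos: [646.1, -60.7, 44.1]
tool_rot: [0.763, 0.646, 0.0, 0.0]
wrist_force: [-0.5, 0.5, 0.2]
grip_width: 13.1
finger_force: 24.6
0.67 [567.4, -161.4, -1.1]
0.42 [646.8, -62.6, 37.4]
0.83 [644.5, -62.3, 32.8]
[646.62609468 -61.36396792  44.46393704] [7.63557659e-01 6.45738985e-01 5.77287072e-04 7.29400849e-04] 13.030642806645178
```

View pics/s6.png

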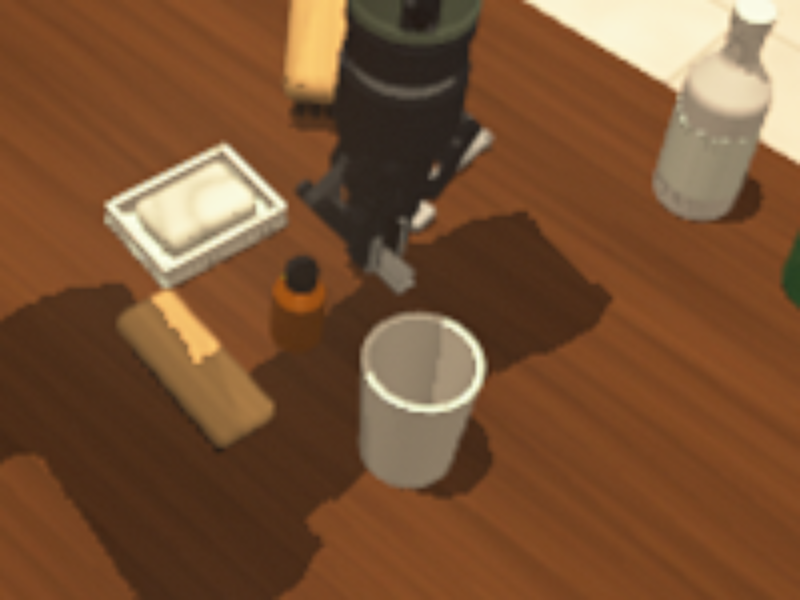

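The side crop shows the clip held level at (390,270), behind the bottle at (300,300). I'll lower and release it.

```bash
python3 -m jog '0 0 0 0 0 -.015 255;0 0 0 0 0 -.025 255;0 0 0 0 0 -.0305 255;0 0 0 0 0 -.0305 255;0 0 0 0 0 -.0305 255;0 0 0 0 0 -.0305 165;0 0 0 0 0 -.0305 165;0 0 0 0 0 -.0305 165;0 0 0 0 0 -.0305 165' 25; python3 -m jog '0 0 0 0 0 0.02 165;0 0 0 0 0 .06 165;0 0 0 0 0 .11 165;0 0 0 0 0 .17 165;0 0 0 0 0 .2 165;0 0 0 0 0 .2 165'
python3 - <<'E'
from h import *
p=eyes.snapshot('wrist'); cv2.imwrite('pics/w7.png',p['image'])
for r in spotter.cut_out(p,'clip_mid')[:2]: c=cloud(p,r['mask']); print(r['conf'],c[:,2].max(),cv2.minAreaRect(c[c[:,2]>3][:,:2].astype(np.float32)))
pts=cloud(p,p['depth']>0)
m=(abs(pts[:,0]-585)<40)&(abs(pts[:,1]+49)<35)&(pts[:,2]>60)&(pts[:,2]<75); print('cap',m.sum(),pts[m].mean(0))
p=eyes.snapshot('top')
for r in spotter.cut_out(p,'comb_mid')[:2]: c=cloud(p,r['mask']); print(r['conf'],c[:,2].max(),cv2.minAreaRect(c[:,:2].astype(np.float32)))
s=status.get_state();print(s['ee_pos'],s['tool_rot'])
E
```

```text
clock: 26.32
ee_pos: [645.8, -61.3, 12.4]
tool_rot: [0.764, 0.646, -0.0, -0.0]
wrist_force: [-0.9, 0.0, -0.2]
grip_width: 30.1
finger_force: 0.0
clock: 27.08
ee_pos: [647.8, -61.8, 216.1]
tool_rot: [0.764, 0.646, 0.002, 0.002]
wrist_force: [0.1, -0.3, 0.3]
grip_width: 29.8
finger_force: 0.0
0.77 14.914610053141345 ((644.9278564453125, -60.633705139160156), (58.567176818847656, 13.307842254638672), 80.25926971435547)
0.55 38.95347422209206 ((505.10302734375, -36.582950592041016), (112.65061950683594, 43.178955078125), 80.59623718261719)
cap 486 [584.20432781 -50.06998497  66.1070375 ]
0.51 11.806534739700997 ((402.1827392578125, -310.74957275390625), (32.08118438720703, 118.97122955322266), 85.93464660644531)
[644.80747891 -61.13768645 210.76630483] [ 0.76362661  0.64565599 -0.00100832 -0.00131386]
```

View pics/w7.png

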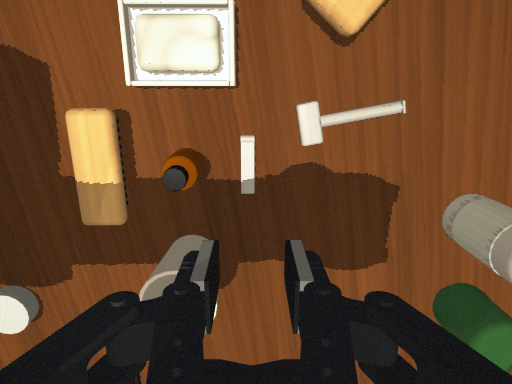

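The wrist view shows the clip lying behind the bottle at (248,165), parallel to the brush at (97,165) and the bottle at (180,172). The razor at (345,115) is untouched. The comb is next.

```bash
python3 -m jog '0 0 .18 -.025 -.025 0 75;0 0 .36 -.06 -.06 0 75;0 0 .54 -.09 -.09 0 75;0 0 .72 -.12 -.12 0 75;0 0 .9 -.15 -.15 0 75;0 0 1.08 -.18 -.18 0 75;0 0 1.26 -.205 -.21 0 75;0 0 1.44 -.23 -.235 0 75;0 0 1.62 -.244 -.248 0 75;0 0 1.661 -.244 -.248 0 75' 30; python3 -m jog '0 0 0 0 0 -.03 75;0 0 0 0 0 -.06 75;0 0 0 0 0 -.06 75;0 0 0 0 0 -.06 75' 30;  python3 - <<'E'
from h import *
p=eyes.snapshot('wrist')
for r in spotter.mark_of(p,'comb_mid'): print(round(r['conf'],2),r['position'])
for r in spotter.cut_out(p,'comb_mid')[:1]: c=cloud(p,r['mask']); print(c[:,2].max(),np.median(c[:,2]),cv2.minAreaRect(c[:,:2].astype(np.float32)))
cv2.imwrite('pics/w8.png',p['image'])
s=status.get_state();print(s['ee_pos'],s['tool_rot'],s['grip_width'],s['clock'])
E
```

```text
clock: 28.52
ee_pos: [400.1, -309.7, 211.2]
tool_rot: [0.039, 0.999, 0.001, -0.001]
wrist_force: [0.4, 0.3, -0.1]
grip_width: 60.3
finger_force: 0.0
clock: 29.02
ee_pos: [401.9, -309.4, 152.9]
tool_rot: [0.038, 0.999, 0.0, -0.0]
wrist_force: [-0.7, 0.3, -0.6]
grip_width: 60.4
finger_force: 0.0
0.95 [401.8, -313.1, 6.7]
0.59 [348.8, -182.8, 7.3]
8.334831841022515 5.5075930739442995 ((404.1328125, -310.3226013183594), (31.20496368408203, 123.50735473632812), 84.84275817871094)
[ 402.51290677 -309.94335323  153.80581304] [ 3.83485328e-02  9.99263996e-01 -6.46559947e-04  6.61964242e-04] 60.03437200836345 29.175
```

View pics/w8.png

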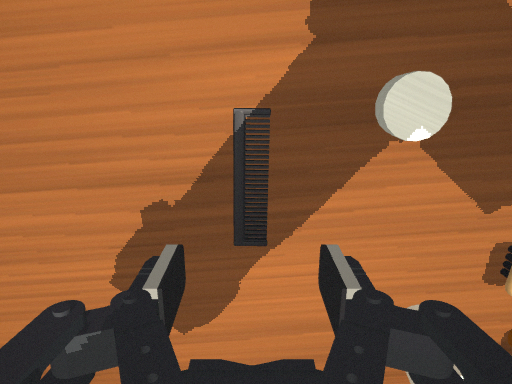

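The wrist view shows the comb at (252,177), aligned between the fingers, with the tin at (415,105) well clear. I'll descend and grip.

```bash
python3 -m jog '0 0 -.013 0 -.001 -.05 75;0 0 -.013 0 -.001 -.1 75;0 0 -.013 0 -.001 -.13 75;0 0 -.013 0 -.001 -.142 75;0 0 -.013 0 -.001 -.142 100;0 0 -.013 0 -.001 -.142 150;0 0 -.013 0 -.001 -.142 255;0 0 -.013 0 -.001 -.142 255;0 0 -.013 0 -.001 -.142 255;0 0 -.013 0 -.001 -.142 255' 25; python3 -m jog '0 0 0 0 0 0 255;0 0 0 0 0 0 255;0 0 0 0 0 0.02 255;0 0 0 0 0 .05 255;0 0 0 0 0 .09 255;0 0 0 0 0 .12 255;0 0 0 0 0 .12 255;0 0 0 0 0 .12 255' 25; python3 - <<'E'
from h import *
p=eyes.snapshot('wrist')
for r in spotter.mark_of(p,'comb_mid')[:2]: print(round(r['conf'],2),r['position'])
s=status.get_state();print(s['ee_pos'],s['tool_rot'])
E
```

```text
clock: 30.42
ee_pos: [402.9, -311.4, 12.4]
tool_rot: [0.045, 0.999, -0.001, 0.001]
wrist_force: [-0.4, -0.4, 7.3]
grip_width: 28.8
finger_force: 24.9
clock: 31.42
ee_pos: [401.7, -310.1, 130.5]
tool_rot: [0.045, 0.999, 0.0, -0.0]
wrist_force: [0.3, 0.1, -0.4]
grip_width: 28.9
finger_force: 25.0
0.98 [395.0, -310.7, 127.6]
[ 401.24526972 -309.68583368  129.7421843 ] [ 4.48983878e-02  9.98991055e-01  7.00335384e-04 -7.18620189e-04]
```

```bash
python3 -m jog '0 0 .17 .01 .03 .02 255;0 0 .34 .025 .065 .02 255;0 0 .51 .038 .1 .02 255;0 0 .68 .05 .135 .02 255;0 0 .85 .065 .17 .02 255;0 0 1.02 .08 .2 .02 255;0 0 1.19 .09 .235 .02 255;0 0 1.36 .1 .26 .01 255;0 0 1.495 .103 .272 0 255;0 0 1.495 .103 .272 0 255' 25; python3 -m jog '0 0 0 0 0 0 255;0 0 0 0 0 -.02 255;0 0 0 0 0 -.04 255;0 0 0 0 0 -.05 255;0 0 0 0 0 -.05 255;0 0 0 0 0 -.05 255' 25
python3 - <<'E'
from h import *
for n in ['side','wrist']:
    p=eyes.snapshot(n)
    for o in ['comb_mid','brush_mid']:
        for r in spotter.mark_of(p,o)[:2]: print(n,o,round(r['conf'],2),np.round(r['position'],1))
    for r in spotter.cut_out(p,'comb_mid')[:1]:
        c=cloud(p,r['mask']); print(n,np.percentile(c[:,2],[2,50,98]),cv2.minAreaRect(c[:,:2].astype(np.float32)))
    cv2.imwrite(f'pics/{n}9.png',p['image'] if n=='wrist' else cv2.resize(p['image'][150:300,180:380],(800,600)))
s=status.get_state();print(s['ee_pos'],s['tool_rot'])
E
```

```text
clock: 32.78
ee_pos: [503.6, -37.3, 129.1]
tool_rot: [-0.646, 0.763, 0.001, -0.001]
wrist_force: [0.3, 0.1, 1.3]
grip_width: 29.4
finger_force: 25.0
clock: 33.52
ee_pos: [505.4, -38.7, 81.4]
tool_rot: [-0.646, 0.763, -0.0, 0.0]
wrist_force: [-0.3, -0.2, -1.0]
grip_width: 28.9
finger_force: 25.0
side comb_mid 0.83 [508.9 -42.7  71.1]
side brush_mid 0.86 [408.5 451.8  23.7]
side brush_mid 0.77 [790.8 105.2  28.1]
side [68.89249404 73.37959397 77.38908795] ((501.8543395996094, -61.05643081665039), (78.16581726074219, 31.991477966308594), 80.16168975830078)
wrist comb_mid 0.63 [503.5 -38.8  77.9]
wrist brush_mid 0.93 [510.  -35.3  18.6]
wrist [36.73147224 74.6292615  76.38755221] ((509.8129577636719, -8.505088806152344), (181.88455200195312, 40.083805084228516), 82.20052337646484)
[505.02643424 -38.35140528  80.99100437] [-6.46225176e-01  7.63146767e-01 -1.47776480e-04  1.05945457e-04]
```

View pics/side9.png

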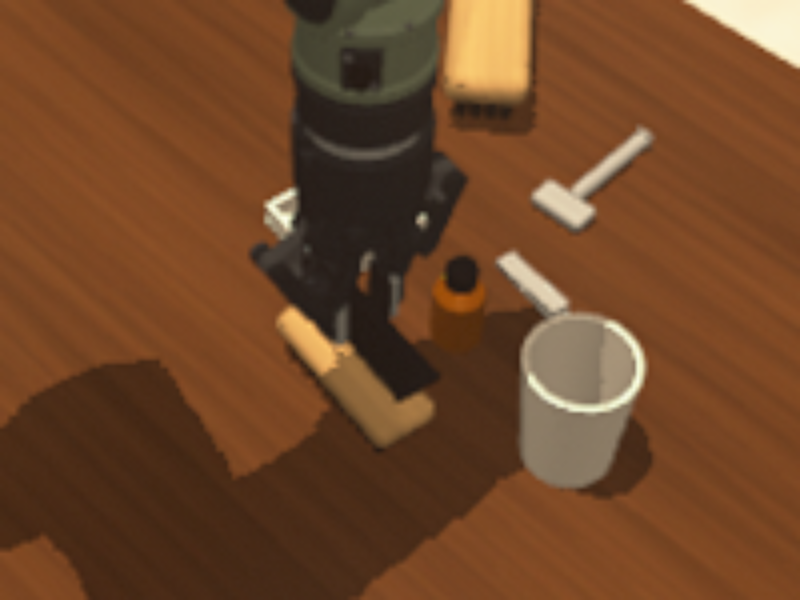

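View pics/wrist9.png

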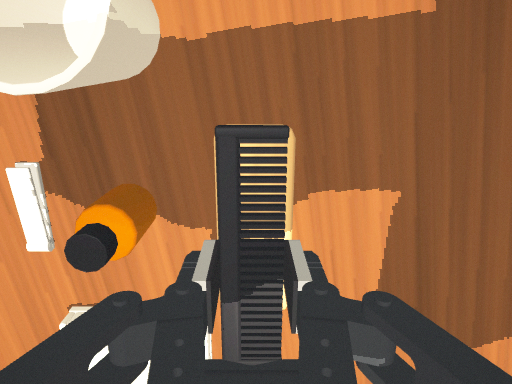

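The side crop shows the comb level at (390,345), aligned over the brush at (355,380). The wrist view shows its end at (252,130), flush with the brush end. I'll lower it gently.

```bash
python3 -m jog '0 0 0 -.0005 .0015 -.012 255;0 0 0 -.0005 .0015 -.022 255;0 0 0 -.0005 .0015 -.029 255;0 0 0 -.0005 .0015 -.0315 255;0 0 0 -.0005 .0015 -.0315 255;0 0 0 -.0005 .0015 -.0315 255;0 0 0 -.0005 .0015 -.0315 255;0 0 0 -.0005 .0015 -.0315 255' 25; python3 - <<'E'
from h import *
p=eyes.snapshot('side')
c=max(spotter.cut_out(p,'comb_mid'),key=lambda r:r['conf']); c=cloud(p,c['mask']); print(np.percentile(c[:,2],[2,50,98]))
for i in range(3):
    s=status.get_state();print(s['ee_pos'],s['wrist_force']); eyes.snapshot('top')
E
```

```text
clock: 34.92
ee_pos: [504.5, -36.9, 49.5]
tool_rot: [-0.646, 0.763, -0.0, 0.0]
wrist_force: [0.8, -0.1, -0.7]
grip_width: 28.8
finger_force: 25.0
[37.32084013 41.45490993 45.08838263]
[504.4841613  -36.87981811  49.39479626] [-0.07034981 -0.2315024   0.02192959]
[504.45950894 -36.87368589  49.37106753] [ 0.001472   -0.90489675  0.39611599]
[504.41198261 -36.86907848  49.33430373] [-0.24336368  0.13025955 -0.13889951]
```

```bash
python3 -m jog '0 0 0 0 0 -.001 255;0 0 0 0 0 -.0015 255;0 0 0 0 0 -.0015 255;0 0 0 0 0 -.0015 255;0 0 0 0 0 -.0015 255' 25
```

```text
clock: 35.8
ee_pos: [504.5, -36.9, 48.4]
tool_rot: [-0.646, 0.763, -0.0, 0.0]
wrist_force: [-1.2, 0.9, 7.1]
grip_width: 28.9
finger_force: 25.6
```

Contact at 7 N. I'll open the fingers and retreat.

```bash
python3 -m jog '0 0 0 0 0 0 160;0 0 0 0 0 0 135;0 0 0 0 0 0 120;0 0 0 0 0 0 120;0 0 0 0 0 0.01 120;0 0 0 0 0 .04 120;0 0 0 0 0 .09 120;0 0 0 0 0 .15 120;0 0 0 0 0 .2 120;0 0 0 0 0 .2 120' 25
python3 - <<'E'
from h import *
p=eyes.snapshot('wrist'); cv2.imwrite('pics/w10.png',p['image'])
pts=cloud(p,p['depth']>0)
R=lambda m: (m.sum(), cv2.minAreaRect(pts[m][:,:2].astype(np.float32)))
b=(abs(pts[:,0]-505)<45)&(abs(pts[:,1]+37)<80)
print('comb',R(b&(pts[:,2]>39.5)&(pts[:,2]<48))); print('all',R(b&(pts[:,2]>25)&(pts[:,2]<48)))
m=(abs(pts[:,0]-585)<40)&(abs(pts[:,1]+49)<35)&(pts[:,2]>60)&(pts[:,2]<75); print('cap',m.sum(),pts[m].mean(0))
for r in spotter.cut_out(p,'clip_mid')[:1]: c=cloud(p,r['mask']); print('clip',cv2.minAreaRect(c[c[:,2]>3][:,:2].astype(np.float32)))
E
```

```text
clock: 37.05
ee_pos: [507.0, -37.4, 252.8]
tool_rot: [-0.646, 0.763, -0.004, 0.003]
wrist_force: [0.1, 1.0, 0.5]
grip_width: 45.7
finger_force: 0.0
comb (np.int64(2536), ((504.6088562011719, -36.90436935424805), (119.8783950805664, 29.452585220336914), 80.52435302734375))
all (np.int64(4658), ((504.0086364746094, -36.80611038208008), (119.87804412841797, 44.033077239990234), 80.54007720947266))
cap 390 [582.53266273 -51.33314084  66.10583514]
clip ((644.4996337890625, -61.139190673828125), (59.1989860534668, 14.392269134521484), 80.47384643554688)
```

View pics/w10.png

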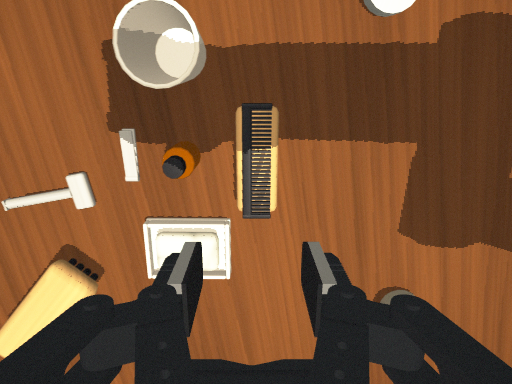

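The view shows the comb centred along the brush at (257,160), the bottle at (180,162) and the clip at (129,155), all parallel to the tumbler–dish line. Gaps are about 39–40 mm, so I'm handing the job in.

```bash
python3 -c "
from station import robot; print(robot.close_job())"
```

```text
the job is handed in; nothing more can be done
None
```

The kit is laid out and handed in after about 37 s of robot time: bottle within about 3 mm of midway, brush in front and clip behind at gaps of about 4 cm and parallel to the tumbler–dish line, and comb centred along the brush.

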